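# Press a case lid home with the toggle clamp

### The arm

A 7-joint arm with a two-finger parallel gripper is mounted at the origin on the work surface. World frame = base frame: x ahead of the robot, y to its left, z up, the work surface at z = 0. Lengths are in m, angles in rad, forces in N, time in s.
With the tool pointing down it reaches from about 0.425 to 0.875 m from the base axis. Payload 8.4 kg.
Tool frame: the origin (TCP) lies between the finger pads; the fingertips stand bot.tip_extent ahead of it and the grasp point (between the pads) lies 11 mm behind it (bot.tip_extent is the distance from the TCP to the fingertips, in m); z points along the fingers, y is the line along which they close (so a half turn about z gives the same grasp; the last joint's range is limited). The gripper opens to 87 mm and grips with 3 to 60 N. Pads are 19 mm wide; open, the fingers measure 117 mm over their backs; the gripper's body (75 mm by 190 mm) begins 51 mm behind the grasp point.
Start: joints at [-1.28, 0.333, 0.04, 1.465, -0.013, 1.343, -0.059], TCP at [0.247, 0.601, 0.231] pointing down, gripper open.
Joint ranges: [-2.58, 2.58], [-0.38, 2.09], [-1.3, 1.39], [0.25, 2.4], [-1.5, 4.64], [0.08, 2.09], [-2.65, 2.65]. Speed limits (rad/s): [2.22, 2.22, 2.79, 2.79, 3.14, 3.14, 3.14].

### API

Orientations are given as a unit quaternion [w, x, y, z].
In Python, from cell import bot gives the robot as it stands. The module is installed in compiled form; this text tells all that it offers.
- The arm moves only by the tool arm_command, never from a script. Its argument "increments" is a list of rows, each an object with "offset": the shift along the tool's x, y, z in cm, a list of three; "delta_rot": the turn, a rotation vector about the tool's x, y, z in degrees, a list of three. In form: [{"offset": [tx, ty, tz], "delta_rot": [ax, ay, az]}, ...]. A call has 1 to 8 rows; each row is the pose to reach, as a shift and turn from the pose commanded when the call began, along the tool's axes at that moment; what a row does not reach only later rows make up. A row lasts 1/8 s, in which the tool goes at most 62.5 mm and 10.7 degrees, less where a joint would pass 70% of its speed; a pose out of reach is approached as far as the arm can. A call with a gripper value outside its range is refused whole. "jaw" is the opening, from -1 (shut) to 1 (fully open), set as the call begins (left out, the last holds). The fingers move at their own pace and stop on an object; "grip_force" is the grip in N (left out, the last holds). Time passes only in rows, so rows that repeat a pose let the fingers close. It gives the time, the measured TCP pose, the force, the opening and the grip force at its end, in the units of the state.
- bot.sense(): the state, without advancing time (a new reading comes with each control period).
- bot.capture(name): name is "scene" or "top"; returns a dict with "image" (420x560x3 uint8, red, green, blue), "fovy" (degrees; the focal length in pixels is half the picture's height over the tangent of half this angle, whatever the lens; pixels are square), "cx", "cy" (the principal point, pixels), "D" ([k1, k2, p1, p2, k3] as OpenCV has them; the pictures are not rectified), "rvec" (rotation vector, rad) and "tvec" (3), from world to camera coordinates, as OpenCV has them. Camera axes: x right, y down, z forward; pixel columns grow to the right and rows downward; lengths in m; the calibration is good to about 2 mm. A picture is of the moment at which its call begins. There is no depth.
- bot.close_job(): hands the job in; it is judged then, once.
The state is a dict: "t": time; "joints": joint angles; "joint_velocities": joint speeds; "joint_efforts": joint torques, N m; "ee_pos": TCP position; "tool_rot": TCP orientation; "wrist_force": force on the tool from outside, world axes, zero at the start; "moment": the same for the moment, N m; "finger_gap": finger opening in m; "gripper_force": force on a finger pad.
Only numpy, scipy, OpenCV 4.12 (cv2) and the standard library are available. Lean on these libraries where they do the work, as an engineer would, in place of code of your own. Each camera call takes 0.05 s, during which the arm holds its last target. There are 200 camera calls.

### The job

Use the toggle clamp to close the black case in the jig: swing its handle up and over centre, to its stop, so that the pad presses the lid fully home, let go, and leave it locked by itself for at least two seconds while the adhesive strip under the lid grips. Then swing the handle all the way back down so that the clamp stands wide open, and let go, leaving the closed case in its nest. Do not touch the case or its lid with the robot, and leave the other things on the table where they are.

Things in the scene. Friction and masses are not known exactly. Their poses are not given: they have to be found in the camera images.
- jig: Closing jig, fixed: plywood base 290 x 140 x 14 mm with a steel toggle clamp and a nest of four L-shaped corner stops for the case. Origin on the table top, below the clamp arm's pivot. +x runs from the clamp to the case (nest centre x 130 mm), z up; base spans x -80 to 210 mm. Arm and handle swing in its x-z plane (y = 0). Bracket: two plates, x -44 to 34 mm, 38 mm across, top z 123 mm.
- clamp_handle (a joint): Clamp handle, rad. 0 = open stop, handle laid back towards the jig's -x; its elevation above level is 0.25 + value. Grows as it swings up; 1.35 = closed stop, upright. Starts at 0. A linkage drives the arm: lowest at 1.25, over centre and self-locked from there to the stop (about 8 N on the lid). Stiff pivot (0.2 N m): stays where left. Under 12 N at the grip moves it.
- handle_hinge (a point): Point on the handle's pivot axis, which runs along the jig's y; fixed on the jig at x -19, y 0, z 111 mm.
- handle_grip (a point): Point on the axis of the handle's black round grip, 120 mm from handle_hinge. The grip is a plain cylinder 24 mm in diameter, from 55 to 140 mm from the hinge. Pinched from above with the fingers closing along the jig's y, it turns between the fingers as the handle swings. The point moves on a 120 mm arc, 140 to 231 mm above the table. Its own x axis points to the hinge.
- case_lid (a joint): Gap in m by which the lid stands above its closed position: 0 = fully home; starts at 0.006 to 0.012. It slides straight down, takes about 4 N and stays where it is left.
- lid_top (a point): Centre of the lid's top face (110 x 90 mm, with a paper label); 70 mm above the table when the lid is home.
- case: Black rectangular case, 110 x 90 x 44 mm without its 12 mm thick lid, white marks on its sides, loose in the jig's nest with 1.5 mm play (stops 14 mm high). Origin at the centre of its underside; 110 mm along its x, z up.
- clamp_pad: Round rubber pad, 28 mm in diameter, sprung, at the tip of the clamp arm (steel bar 145 x 16 x 14 mm; pivot on the jig at x 0, z 95 mm). Origin on the bar's centre line, 130 mm from that pivot; the pad's face is 31 mm away along its own -z. Clamp open: arm upright, tip about 235 mm above the table; clamp closed: arm level over the lid, pad on its centre.
- tape_dispenser: White desktop tape dispenser, 150 x 60 mm, 106 mm high; a bystander, loose. Origin at the centre of its underside.
- carton_stack: Stack of three flat black cartons, 105 x 131 mm, 90 mm high; a bystander, loose. Origin at the centre of its underside.
- tape_roll: Roll of packing tape lying flat, 100 mm across, 48 mm high; a bystander, loose. Origin at the centre of its underside.
- parts_tray: Open grey plastic tray, 130 x 100 mm, 55 mm high; a bystander, loose. Origin at the centre of its underside.
Things that resemble listed ones, but are neither listed nor needed, are in the scene too. Leave any green or yellow look-alike of the case alone.

How it is judged:
By the outcome, as a careful person would: the job done as asked, in the order asked, and still so for the second after the job is handed in, with the robot touching nothing.
It also fails if it takes over 54 s, if anything falls off the work surface, if the arm or the gripper's body presses on something with over 40 N, if the wrist force passes 120 N, or if a joint passes its speed limit or range.

## Working session

There is one attempt and no reset: what is moved stays moved. The work goes in short steps, Python scripts to look and compute and a tool call to move; the robot and the scene stay as the last step left them, time stands still between calls to the robot, and variables do not carry over. Pictures are saved under pics/ and viewed, at most 10 in all, crops included, and the job is handed in when it is done.

Besides the shell and the picture viewer there is one more tool, called after "Emit:" as name(argument=value, ...), one argument or row to a line, values as JSON. arm_command: Moves the arm, as the interface text tells. Its arguments: {"type":"object","properties":{"increments":{"type":"array"},"jaw":{"type":"number"},"grip_force":{"type":"number"}},"required":["increments"]}

```bash
mkdir -p pics
cat > h.py <<'E'
import numpy as np, cv2, pickle
from scipy.spatial.transform import Rotation as R
def cam(c):
    f=c["image"].shape[0]/2/np.tan(np.radians(c["fovy"])/2)
    K=np.array([[f,0,c["cx"]],[0,f,c["cy"]],[0,0,1.]])
    return K,np.array(c["D"],float),np.array(c["rvec"],float),np.array(c["tvec"],float)
def proj(c,P):
    K,D,r,t=cam(c); return cv2.projectPoints(np.array(P,float).reshape(-1,3),r,t,K,D)[0].reshape(-1,2)
def ray(c,uv):
    K,D,r,t=cam(c); n=cv2.undistortPoints(np.array([[uv]],float),K,D).ravel()
    M=cv2.Rodrigues(r)[0]; d=M.T@np.array([n[0],n[1],1]); return -M.T@t, d/np.linalg.norm(d)
def onz(c,uv,z):
    o,d=ray(c,uv); return o+d*(z-o[2])/d[2]
def tri(c1,u1,c2,u2):
    o,d=ray(c1,u1);p,e=ray(c2,u2)
    s=np.linalg.lstsq(np.c_[d,-e],p-o,rcond=None)[0]
    a,b=o+d*s[0],p+e*s[1]; return (a+b)/2,np.linalg.norm(a-b)
E
python3 - <<'E'
from cell import bot
import cv2,pickle
s=bot.sense();print({k:s[k] for k in("t","ee_pos","tool_rot","wrist_force","finger_gap")},bot.tip_extent)
d={}
for n in("scene","top"):
    d[n]=bot.capture(n);print(n,{k:v for k,v in d[n].items() if k!="image"})
    cv2.imwrite(f"pics/{n}0.png",cv2.resize(d[n]["image"][:,:,::-1],(800,600),interpolation=cv2.INTER_CUBIC))
pickle.dump(d,open("c0.pkl","wb"))
E
```

```text
{'t': 0.0, 'ee_pos': array([0.24686637, 0.60080469, 0.22968746]), 'tool_rot': array([-9.80504213e-05,  1.93679429e-01,  9.81064559e-01, -7.75092677e-04]), 'wrist_force': array([-0.12186975,  0.10298863, -0.49505696]), 'finger_gap': 0.08697238803638807} 0.008
scene {'fovy': 53.45040925551881, 'cx': 282.50676609981224, 'cy': 214.65527152506093, 'D': array([-0.08312468,  0.        ,  0.        ,  0.        ,  0.        ]), 'rvec': array([ 2.26977453,  0.78183217, -0.31593978]), 'tvec': array([-0.47212164, -0.16937857,  1.5200238 ])}
top {'fovy': 56.57058304111086, 'cx': 283.1385469279973, 'cy': 209.2066291540622, 'D': array([-0.06392571,  0.        ,  0.        ,  0.        ,  0.        ]), 'rvec': array([ 2.15150988, -2.06834343,  0.22248469]), 'tvec': array([-0.03646589,  0.61412806,  1.05426788])}
```

View pics/scene0.png

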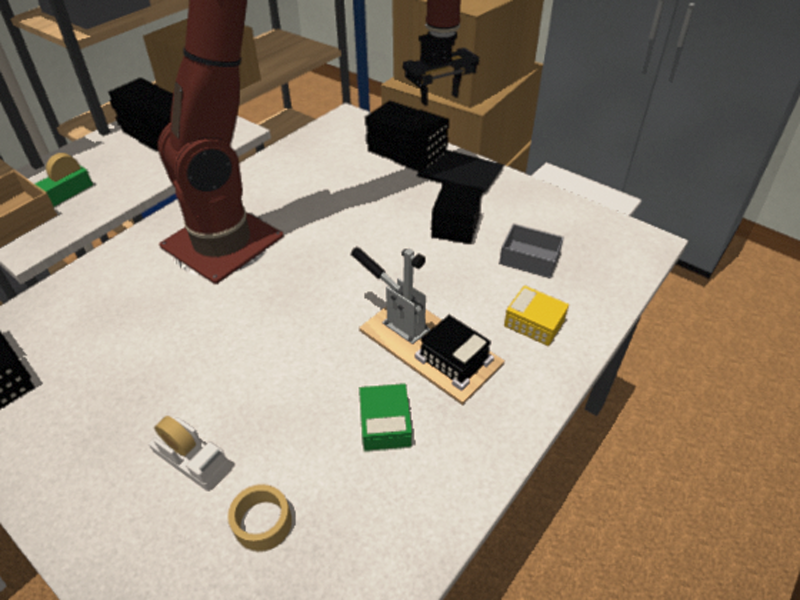

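View pics/top0.png

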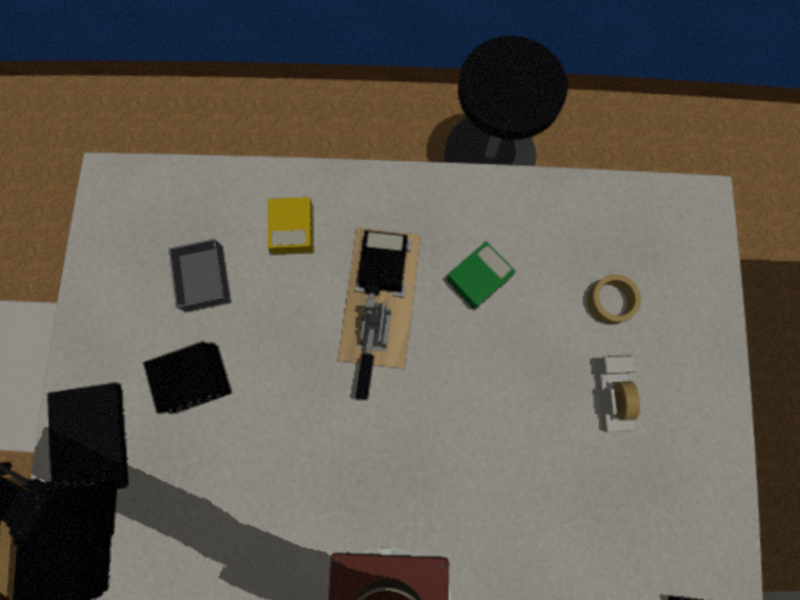

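The scene view shows the jig at about (430,330) with its handle laid back, grip tip at about (355,252). In the top view the jig base corners are near (357,228), (420,235), (405,367) and (338,360), and the grip runs from (368,352) to (362,397). Next I enlarge both.

Run:
```python
import pickle,cv2,numpy as np
d=pickle.load(open("c0.pkl","rb"))
def crop(n,x,y,w,h,k):
    im=d[n]["image"][y:y+h,x:x+w,::-1]; im=cv2.convertScaleAbs(im,alpha=1.6,beta=20)
    return cv2.resize(im,(w*k,h*k),interpolation=cv2.INTER_CUBIC)
a=crop("scene",240,165,120,120,5)[:, :]
cv2.imwrite("pics/s1.png",a)
b=crop("top",225,150,80,136,4)
cv2.imwrite("pics/t1.png",b)
# pic = (px-x0)*k
```

```text
(no output)
```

View pics/s1.png

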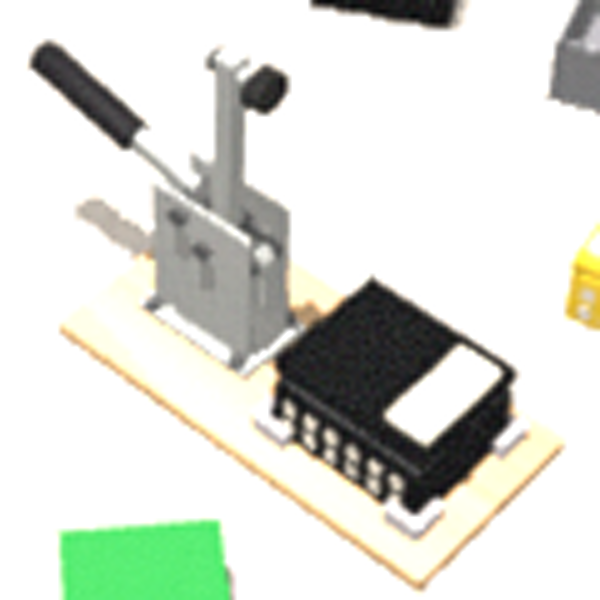

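View pics/t1.png

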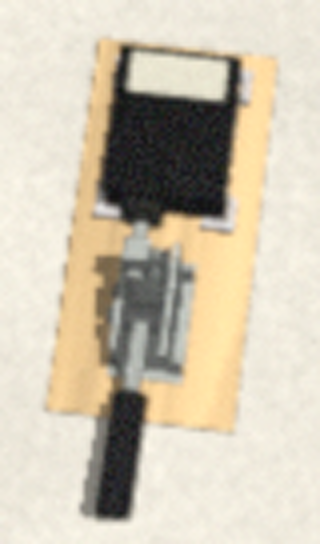

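Scene crop: grip ends at (42,54) and (132,135), base corners at (62,328), (420,580) and (563,447). Top crop: base corners at (98,40), (277,57), (238,432) and (44,408), grip ends at (111,516) and (128,393).

Run:
```python
from h import *
from scipy.optimize import least_squares
d=pickle.load(open("c0.pkl","rb"));S,T=d["scene"],d["top"]
s=lambda u,v:np.array([240+u/5-.4,165+v/5-.4]); t=lambda u,v:np.array([225+u/4-.4,150+v/4-.4])
for u in[(98,40),(277,57),(238,432),(44,408)]:print("top",onz(T,t(*u),.014).round(4))
for u in[(62,328),(420,580),(563,447)]:print("sc",onz(S,s(*u),.014).round(4))
e1=tri(S,s(42,54),T,t(111,515));e0=tri(S,s(132,136),T,t(128,394));print("far",e1,"near",e0,np.linalg.norm(e1[0]-e0[0]))
g=lambda r:[-.019-r*np.cos(.25),0,.111+r*np.sin(.25)]
obs=[(T,t(98,40),[.21,.07,.014]),(T,t(277,57),[.21,-.07,.014]),(T,t(238,432),[-.08,-.07,.014]),(T,t(44,408),[-.08,.07,.014]),
(S,s(62,328),[-.08,-.07,.014]),(S,s(420,580),[.21,-.07,.014]),(S,s(563,447),[.21,.07,.014]),
(S,s(42,54),g(.14)),(S,s(132,136),g(.055)),(T,t(111,515),g(.14)),(T,t(128,394),g(.055))]
def W(p,q):
    c,n=np.cos(p[2]),np.sin(p[2]);return [p[0]+c*q[0]-n*q[1],p[1]+n*q[0]+c*q[1],q[2]]
f=lambda p:np.concatenate([proj(c,W(p,q))[0]-u for c,u,q in obs])
r=least_squares(f,[.6,0,0],loss="soft_l1");print(r.x,f(r.x).reshape(-1,2).round(1).tolist())
p=r.x
print("hinge",W(p,[-.019,0,.111]),"grip",W(p,g(.12)),"closed", W(p,[-.019-.12*np.cos(1.6),0,.111+.12*np.sin(1.6)]))
b=R.from_quat(np.roll([-9.8e-05,.19368,.98106,-.000775],-1)).as_matrix();print(b.round(3))
```

```text
top [0.7783 0.0992 0.014 ]
top [ 0.77   -0.0394  0.014 ]
top [ 0.4814 -0.0205  0.014 ]
top [0.4932 0.1225 0.014 ]
sc [ 0.4917 -0.0156  0.014 ]
sc [ 0.7726 -0.0351  0.014 ]
sc [0.7861 0.095  0.014 ]
far (array([0.41514541, 0.06110761, 0.14404244]), np.float64(0.004715995775780728)) near (array([0.49408732, 0.0540514 , 0.12651982]), np.float64(0.0009837848636753861)) 0.08117054464816248
[ 0.56771391  0.04724018 -0.07892133] [[-0.3, -1.3], [-0.1, -0.5], [-1.4, -0.4], [-0.3, -0.1], [-2.4, -1.2], [-1.1, 0.7], [-0.0, -1.7], [-1.5, -0.2], [0.0, 0.9], [-0.1, -0.0], [0.4, -0.6]]
hinge [np.float64(0.5487730482721668), np.float64(0.04873812573886519), 0.111] grip [np.float64(0.4328654664359368), np.float64(0.057904745535077795), np.float64(0.14068847511054275)] closed [np.float64(0.5522660843246308), np.float64(0.048461876912687094), np.float64(0.2309488323649806)]
[[-0.925  0.38  -0.   ]
 [ 0.38   0.925 -0.001]
 [-0.    -0.002 -1.   ]]
```

Emit:
arm_command(
  increments=[
    {"offset": [0, 0, -6], "delta_rot": [0, 0, 0]},
    {"offset": [0, 0, -12], "delta_rot": [0, 0, 0]},
    {"offset": [-3.8, -4.3, -12], "delta_rot": [0, 0, -3]},
    {"offset": [-7.6, -8.6, -12], "delta_rot": [0, 0, -6]},
    {"offset": [-11.4, -12.9, -12], "delta_rot": [0, 0, -9]},
    {"offset": [-15.2, -17.2, -12], "delta_rot": [0, 0, -12]},
    {"offset": [-19, -21.5, -12], "delta_rot": [0, 0, -15]},
    {"offset": [-22.8, -25.8, -12], "delta_rot": [0, 0, -17.8]},
  ],
  jaw=1,
)

```text
t: 1.1
ee_pos: [0.3602, 0.2739, 0.3503]
tool_rot: [-0.0, 0.039, 0.999, -0.0]
wrist_force: [0.2, 0.5, 0.5]
finger_gap: 0.0872
gripper_force: 0.0
```

```bash
cat >> h.py <<'E'
P=(.56771,.04724,-.07892)
def W(q,p=P):
    c,n=np.cos(p[2]),np.sin(p[2]);return np.array([p[0]+c*q[0]-n*q[1],p[1]+n*q[0]+c*q[1],q[2]])
def grip(v,r=.12): return W([-.019-r*np.cos(.25+v),0,.111+r*np.sin(.25+v)])
def step(s,pos,yawonly=True):
    "offset (cm) and delta_rot (deg) from the state to TCP pos with tool down, tool y along jig y"
    M=R.from_quat(np.roll(s["tool_rot"],-1)); m=M.as_matrix()
    c,n=np.cos(P[2]),np.sin(P[2]); y=np.array([-n,c,0]); y*=np.sign(y@m[:,1]); z=np.array([0,0,-1.])
    G=R.from_matrix(np.c_[np.cross(y,z),y,z])
    return (m.T@(pos-s["ee_pos"])*100).round(2).tolist(),np.degrees((M.inv()*G).as_rotvec()).round(2).tolist()
E
cat > go.py <<'E'
from h import *
from cell import bot
import sys
s=bot.sense();print(s["t"],s["ee_pos"].round(4),s["wrist_force"].round(1),s["finger_gap"],s["joints"].round(2))
if len(sys.argv)>2: print("above",step(s,grip(float(sys.argv[1]))+[0,0,float(sys.argv[2])]))
E
python3 go.py 0 .15
```

```text
1.1 [0.3602 0.2739 0.3503] [0.2 0.5 0.5] 0.08719544758220463 [-1.   -0.13  0.22  1.72  0.03  1.54  0.72]
above ([-8.92, -20.97, 5.96], [-0.0, -0.01, 0.08])
```

Emit:
arm_command(
  increments=[
    {"offset": [-2.2, -5.2, 0], "delta_rot": [0, 0, 0]},
    {"offset": [-4.4, -10.4, 0], "delta_rot": [0, 0, 0]},
    {"offset": [-6.6, -15.6, 0], "delta_rot": [0, 0, 0]},
    {"offset": [-8.9, -20.9, 0], "delta_rot": [0, 0, 0]},
    {"offset": [-8.9, -20.9, 5], "delta_rot": [0, 0, 0]},
    {"offset": [-8.9, -20.9, 6], "delta_rot": [0, 0, 0]},
    {"offset": [-8.9, -20.9, 6], "delta_rot": [0, 0, 0]},
  ],
)

```text
t: 1.98
ee_pos: [0.4317, 0.0611, 0.2908]
tool_rot: [-0.0, 0.039, 0.999, -0.0]
wrist_force: [0.5, 0.4, 0.3]
finger_gap: 0.0872
gripper_force: 0.0
```

```bash
python3 go.py 0 -.011
python3 - <<'E'
from h import *
from cell import bot
d={n:bot.capture(n) for n in("scene","top")};pickle.dump(d,open("c1.pkl","wb"))
a=cv2.resize(d["scene"]["image"][80:280,200:390,::-1],(570,600));b=cv2.resize(d["top"]["image"][150:350,220:290,::-1],(210,600))
cv2.imwrite("pics/m1.png",cv2.convertScaleAbs(np.hstack([a,b]),alpha=1.5,beta=15))
E
```

```text
1.975 [0.4317 0.0611 0.2908] [0.5 0.4 0.3] 0.08716520133385597 [-0.82 -0.19  0.51  1.87  0.09  1.43  1.16]
above ([-0.16, -0.3, 16.11], [-0.04, -0.05, 0.06])
```

View pics/m1.png

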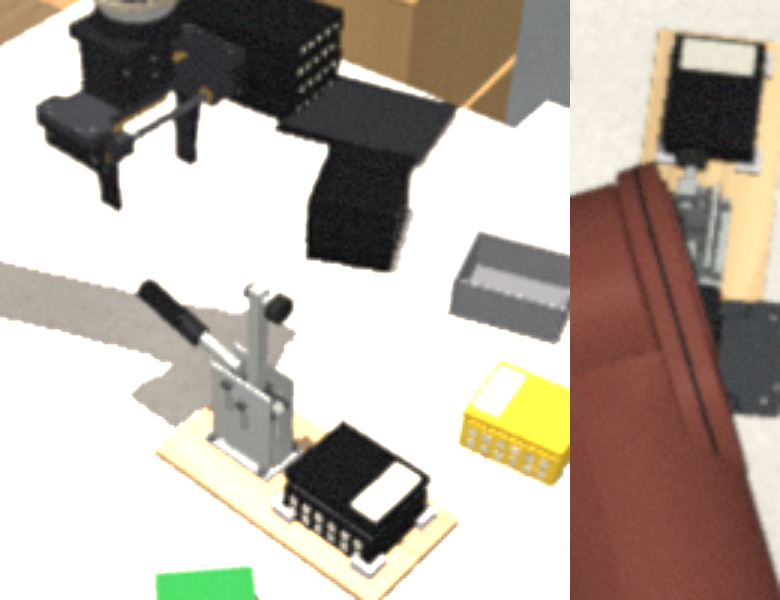

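The gripper hangs open above the grip (140–205, 285–340 in the scene crop) and the way down is free. I descend and close.

Emit:
arm_command(
  increments=[
    {"offset": [-0.2, -0.3, 5], "delta_rot": [0, 0, 0]},
    {"offset": [-0.2, -0.3, 10], "delta_rot": [0, 0, 0]},
    {"offset": [-0.2, -0.3, 13], "delta_rot": [0, 0, 0]},
    {"offset": [-0.2, -0.3, 15], "delta_rot": [0, 0, 0]},
    {"offset": [-0.2, -0.3, 16.1], "delta_rot": [0, 0, 0]},
    {"offset": [-0.2, -0.3, 16.1], "delta_rot": [0, 0, 0]},
  ],
)

```text
t: 2.82
ee_pos: [0.4341, 0.0577, 0.1299]
tool_rot: [0.0, 0.039, 0.999, -0.0]
wrist_force: [0.0, 0.0, 0.8]
finger_gap: 0.0873
gripper_force: 0.0
```

Emit:
arm_command(
  increments=[
    {"offset": [0, 0, 0], "delta_rot": [0, 0, 0]},
    {"offset": [0, 0, 0], "delta_rot": [0, 0, 0]},
    {"offset": [0, 0, 0], "delta_rot": [0, 0, 0]},
    {"offset": [0, 0, 0], "delta_rot": [0, 0, 0]},
    {"offset": [0, 0, 0], "delta_rot": [0, 0, 0]},
    {"offset": [0, 0, 0], "delta_rot": [0, 0, 0]},
  ],
  jaw=-1,
  grip_force=25,
)

```text
t: 3.58
ee_pos: [0.4338, 0.0574, 0.1296]
tool_rot: [-0.0, 0.04, 0.999, -0.0]
wrist_force: [0.4, -0.1, -0.5]
finger_gap: 0.0353
gripper_force: 0.0
```

Run:
```python
from h import *
from cell import bot
s=bot.sense();print(s["t"],s["ee_pos"].round(4),s["wrist_force"].round(1),s["finger_gap"])
s=dict(s);s["ee_pos"]=grip(0)+[0,0,-.011]
for v in np.arange(.1,1.41,.05): print(round(v,2),step(s,grip(v)+[0,0,-.011])[0])
```

```text
3.575 [0.4338 0.0574 0.1296] [ 0.4 -0.1 -0.5] 0.03525466659015223
0.1 [-0.35, 0.0, -1.15]
0.15 [-0.57, 0.0, -1.7]
0.2 [-0.82, 0.0, -2.25]
0.25 [-1.1, 0.0, -2.78]
0.3 [-1.4, 0.0, -3.3]
0.35 [-1.72, 0.0, -3.81]
0.4 [-2.07, 0.0, -4.29]
0.45 [-2.45, 0.0, -4.76]
0.5 [-2.85, 0.0, -5.21]
0.55 [-3.27, 0.0, -5.64]
0.6 [-3.71, 0.0, -6.05]
0.65 [-4.17, 0.0, -6.43]
0.7 [-4.65, 0.0, -6.79]
0.75 [-5.14, 0.0, -7.13]
0.8 [-5.66, 0.0, -7.44]
0.85 [-6.18, 0.0, -7.73]
0.9 [-6.72, 0.0, -7.98]
0.95 [-7.28, 0.0, -8.22]
1.0 [-7.84, 0.0, -8.42]
1.05 [-8.42, 0.0, -8.59]
1.1 [-9.0, 0.0, -8.74]
1.15 [-9.59, 0.0, -8.86]
1.2 [-10.18, 0.0, -8.94]
1.25 [-10.78, 0.0, -9.0]
1.3 [-11.38, 0.0, -9.03]
1.35 [-11.98, 0.0, -9.03]
1.4 [-12.58, 0.0, -8.99]
```

Emit:
arm_command(
  increments=[
    {"offset": [0, 0, 0], "delta_rot": [0, 0, 0]},
    {"offset": [0, 0, 0], "delta_rot": [0, 0, 0]},
    {"offset": [0, 0, 0], "delta_rot": [0, 0, 0]},
  ],
)

```text
t: 3.95
ee_pos: [0.434, 0.0592, 0.1297]
tool_rot: [0.0, 0.039, 0.999, 0.001]
wrist_force: [0.4, 7.9, -1.7]
finger_gap: 0.0235
gripper_force: 25.0
```

Emit:
arm_command(
  increments=[
    {"offset": [-0.15, 0, -0.6], "delta_rot": [0, 0, 0]},
    {"offset": [-0.35, 0, -1.15], "delta_rot": [0, 0, 0]},
    {"offset": [-0.57, 0, -1.7], "delta_rot": [0, 0, 0]},
    {"offset": [-0.82, 0, -2.25], "delta_rot": [0, 0, 0]},
    {"offset": [-0.82, 0, -2.25], "delta_rot": [0, 0, 0]},
  ],
)

```text
t: 4.58
ee_pos: [0.4423, 0.0586, 0.1525]
tool_rot: [0.0, 0.039, 0.999, 0.001]
wrist_force: [0.1, 7.5, 0.8]
finger_gap: 0.0233
gripper_force: 25.0
```

Emit:
arm_command(
  increments=[
    {"offset": [-0.28, 0.15, -0.53], "delta_rot": [0, 0, 0]},
    {"offset": [-0.9, 0.15, -1.56], "delta_rot": [0, 0, 0]},
    {"offset": [-1.63, 0.15, -2.51], "delta_rot": [0, 0, 0]},
    {"offset": [-2.45, 0.15, -3.39], "delta_rot": [0, 0, 0]},
    {"offset": [-3.35, 0.15, -4.18], "delta_rot": [0, 0, 0]},
    {"offset": [-4.32, 0.15, -4.88], "delta_rot": [0, 0, 0]},
    {"offset": [-5.36, 0.15, -5.48], "delta_rot": [0, 0, 0]},
    {"offset": [-5.36, 0.15, -5.48], "delta_rot": [0, 0, 0]},
  ],
)

```text
t: 5.58
ee_pos: [0.4962, 0.0543, 0.2071]
tool_rot: [-0.0, 0.04, 0.999, -0.0]
wrist_force: [1.0, 5.7, -4.6]
finger_gap: 0.0231
gripper_force: 25.0
```

```bash
python3 go.py 0.85 -.011
python3 - <<'E'
from h import *
from cell import bot
d={n:bot.capture(n) for n in("scene",)}
a=cv2.resize(d["scene"]["image"][80:280,200:390,::-1],(570,600))
cv2.imwrite("pics/m2.png",cv2.convertScaleAbs(a,alpha=1.5,beta=15))
E
```

```text
5.575 [0.4962 0.0543 0.2071] [ 1.   5.7 -4.6] 0.023082965575062977 [-0.79  0.02  0.61  1.88 -0.01  1.24  1.32]
above ([0.16, -0.14, 0.01], [-0.01, -0.02, -0.01])
```

View pics/m2.png

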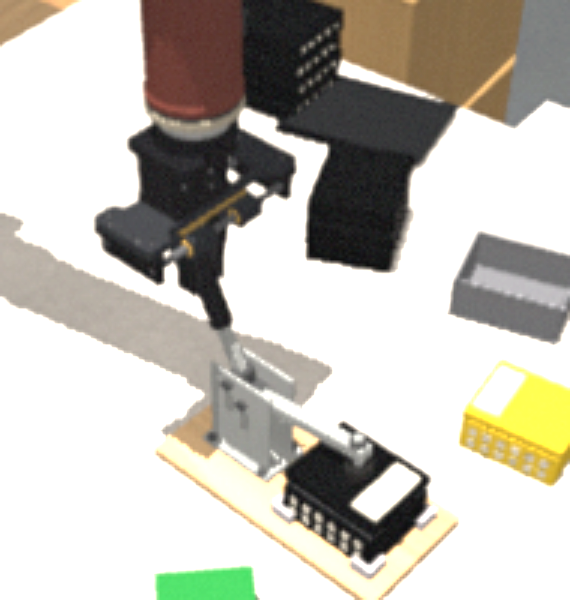

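The handle (215,320) swings with the gripper and the arm is already almost down on the lid at (360,450). On to the stop, watching the force.

Emit:
arm_command(
  increments=[
    {"offset": [-0.54, 0.05, -0.25], "delta_rot": [0, 0, 0]},
    {"offset": [-1.1, 0.05, -0.49], "delta_rot": [0, 0, 0]},
    {"offset": [-1.66, 0.05, -0.69], "delta_rot": [0, 0, 0]},
    {"offset": [-2.24, 0.05, -0.86], "delta_rot": [0, 0, 0]},
    {"offset": [-2.82, 0.05, -1.01], "delta_rot": [0, 0, 0]},
    {"offset": [-3.41, 0.05, -1.13], "delta_rot": [0, 0, 0]},
    {"offset": [-4.0, 0.05, -1.21], "delta_rot": [0, 0, 0]},
    {"offset": [-4.6, 0.05, -1.27], "delta_rot": [0, 0, 0]},
  ],
)

```text
t: 6.62
ee_pos: [0.5404, 0.0508, 0.219]
tool_rot: [-0.002, 0.039, 0.999, -0.0]
wrist_force: [-4.0, 3.6, -4.6]
finger_gap: 0.0233
gripper_force: 25.0
```

Emit:
arm_command(
  increments=[
    {"offset": [-0.3, 0, 0], "delta_rot": [0, 0, 0]},
    {"offset": [-0.6, 0, -0.03], "delta_rot": [0, 0, 0]},
    {"offset": [-0.9, 0, -0.03], "delta_rot": [0, 0, 0]},
    {"offset": [-1.1, 0, -0.03], "delta_rot": [0, 0, 0]},
    {"offset": [-1.1, 0, -0.03], "delta_rot": [0, 0, 0]},
  ],
)

```text
t: 7.25
ee_pos: [0.5525, 0.0499, 0.2196]
tool_rot: [0.0, 0.04, 0.999, -0.0]
wrist_force: [-0.4, 3.5, -9.4]
finger_gap: 0.0233
gripper_force: 25.0
```

```bash
python3 go.py 1.35 -.011
```

```text
7.25 [0.5525 0.0499 0.2196] [-0.4  3.5 -9.4] 0.023262655121903657 [-0.74  0.16  0.64  1.74 -0.1   1.27  1.41]
above ([0.01, -0.14, -0.03], [-0.02, 0.0, -0.02])
```

Emit:
arm_command(
  increments=[
    {"offset": [-0.15, 0, 0.05], "delta_rot": [0, 0, 0]},
    {"offset": [-0.3, 0, 0.05], "delta_rot": [0, 0, 0]},
    {"offset": [-0.3, 0, 0.05], "delta_rot": [0, 0, 0]},
  ],
)

```text
t: 7.62
ee_pos: [0.554, 0.0498, 0.2195]
tool_rot: [-0.002, 0.04, 0.999, 0.0]
wrist_force: [-11.0, 3.0, -0.4]
finger_gap: 0.0237
gripper_force: 25.0
```

Emit:
arm_command(
  increments=[
    {"offset": [-0.2, 0, 0], "delta_rot": [0, 0, 0]},
    {"offset": [-0.2, 0, 0], "delta_rot": [0, 0, 0]},
  ],
)

```text
t: 7.88
ee_pos: [0.5542, 0.0498, 0.2194]
tool_rot: [-0.004, 0.039, 0.999, 0.0]
wrist_force: [-21.1, 3.0, 6.9]
finger_gap: 0.0229
gripper_force: 25.0
```

```bash
python3 go.py 1.35 -.011
```

```text
7.875 [0.5542 0.0498 0.2194] [-21.1   3.    6.9] 0.022947016516066544 [-0.74  0.17  0.64  1.73 -0.11  1.28  1.42]
above ([0.18, -0.15, -0.05], [0.02, -0.43, 0.0])
```

Emit:
arm_command(
  increments=[
    {"offset": [0.25, 0, 0], "delta_rot": [0, 0, 0]},
    {"offset": [0.25, 0, 0], "delta_rot": [0, 0, 0]},
  ],
)

```text
t: 8.12
ee_pos: [0.5539, 0.0498, 0.2195]
tool_rot: [-0.001, 0.04, 0.999, 0.0]
wrist_force: [-8.2, 3.4, -3.4]
finger_gap: 0.0229
gripper_force: 25.0
```

Emit:
arm_command(
  increments=[
    {"offset": [0, 0, 0], "delta_rot": [0, 0, 0]},
    {"offset": [0, 0, 0], "delta_rot": [0, 0, 0]},
    {"offset": [0, 0, 0], "delta_rot": [0, 0, 0]},
    {"offset": [0, 0, 0], "delta_rot": [0, 0, 0]},
    {"offset": [0, 0, -3], "delta_rot": [0, 0, 0]},
    {"offset": [0, 0, -8], "delta_rot": [0, 0, 0]},
    {"offset": [0, 0, -8], "delta_rot": [0, 0, 0]},
    {"offset": [0, 0, -8], "delta_rot": [0, 0, 0]},
  ],
  jaw=1,
)

```text
t: 9.12
ee_pos: [0.5549, 0.0498, 0.2991]
tool_rot: [0.0, 0.04, 0.999, 0.0]
wrist_force: [1.2, -0.8, -0.2]
finger_gap: 0.0862
gripper_force: 0.0
```

```bash
python3 go.py 1.35 -.011
python3 - <<'E'
from h import *
from cell import bot
d={n:bot.capture(n) for n in("scene",)};pickle.dump(d,open("c2.pkl","wb"))
c=d["scene"];i=c["image"][165:285,240:360,::-1]
cv2.imwrite("pics/m3.png",cv2.convertScaleAbs(cv2.resize(i,(600,600),interpolation=cv2.INTER_CUBIC),alpha=1.5,beta=15))
f=lambda q:((proj(c,W(q))[0]-[240,165])*5).round(0)
print("tip14 at 1.35,1.25,1.15",[f([-.019-.14*np.cos(.25+v),0,.111+.14*np.sin(.25+v)]) for v in(1.35,1.25,1.15)])
print("near lid corners z70 / +6",[f([.13+a*.055,b*.045,z]) for z in(.07,.076) for a,b in((-1,-1),(1,-1),(1,1))])
E
```

```text
9.125 [0.5549 0.0498 0.2991] [ 1.2 -0.8 -0.2] 0.08615218662014397 [-0.75  0.12  0.65  1.62 -0.07  1.43  1.39]
above ([0.25, -0.16, 7.91], [0.0, 0.01, -0.01])
tip14 at 1.35,1.25,1.15 [array([199.,  18.]), array([180.,   7.]), array([162.,  -2.])]
near lid corners z70 / +6 [array([263., 367.]), array([413., 470.]), array([511., 377.]), array([263., 360.]), array([413., 463.]), array([512., 370.])]
```

View pics/m3.png

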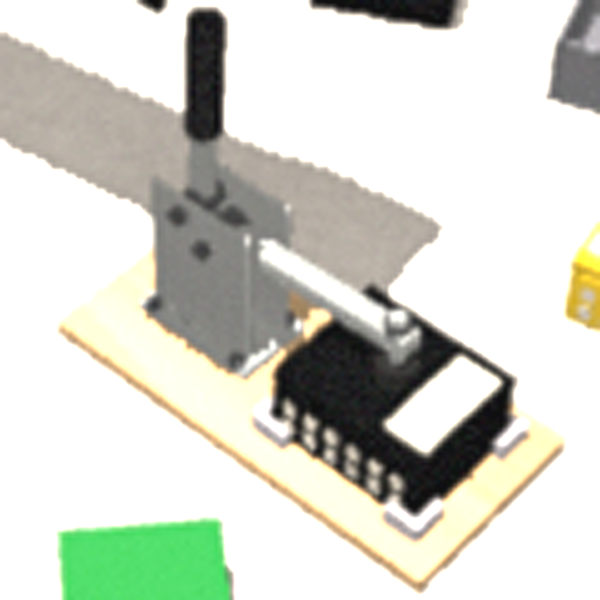

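The handle stands upright with its tip at (206,18), as predicted for the stop. The arm lies level with its pad on the lid, and the lid has come down (right corner from about (515,372) to (514,380)). The gripper is clear, so now I wait over 2 s.

Emit:
arm_command(
  increments=[
    {"offset": [0, 0, 0], "delta_rot": [0, 0, 0]},
    {"offset": [0, 0, 0], "delta_rot": [0, 0, 0]},
    {"offset": [0, 0, 0], "delta_rot": [0, 0, 0]},
    {"offset": [0, 0, 0], "delta_rot": [0, 0, 0]},
    {"offset": [0, 0, 0], "delta_rot": [0, 0, 0]},
    {"offset": [0, 0, 0], "delta_rot": [0, 0, 0]},
    {"offset": [0, 0, 0], "delta_rot": [0, 0, 0]},
    {"offset": [0, 0, 0], "delta_rot": [0, 0, 0]},
  ],
)

```text
t: 10.18
ee_pos: [0.5549, 0.0498, 0.2994]
tool_rot: [0.0, 0.04, 0.999, 0.0]
wrist_force: [0.4, 0.5, 0.2]
finger_gap: 0.0871
gripper_force: 0.0
```

Emit:
arm_command(
  increments=[
    {"offset": [0, 0, 0], "delta_rot": [0, 0, 0]},
    {"offset": [0, 0, 0], "delta_rot": [0, 0, 0]},
    {"offset": [0, 0, 0], "delta_rot": [0, 0, 0]},
    {"offset": [0, 0, 0], "delta_rot": [0, 0, 0]},
    {"offset": [0, 0, 0], "delta_rot": [0, 0, 0]},
    {"offset": [0, 0, 0], "delta_rot": [0, 0, 0]},
    {"offset": [0, 0, 0], "delta_rot": [0, 0, 0]},
    {"offset": [0, 0, 0], "delta_rot": [0, 0, 0]},
  ],
)

```text
t: 11.18
ee_pos: [0.5549, 0.0498, 0.2993]
tool_rot: [-0.0, 0.04, 0.999, -0.0]
wrist_force: [0.3, -0.0, 1.2]
finger_gap: 0.0867
gripper_force: 0.0
```

Emit:
arm_command(
  increments=[
    {"offset": [0, 0, 0], "delta_rot": [0, 0, 0]},
    {"offset": [0, 0, 0], "delta_rot": [0, 0, 0]},
    {"offset": [0, 0, 0], "delta_rot": [0, 0, 0]},
    {"offset": [0, 0, 0], "delta_rot": [0, 0, 0]},
    {"offset": [0, 0, 0], "delta_rot": [0, 0, 0]},
    {"offset": [0, 0, 0], "delta_rot": [0, 0, 0]},
    {"offset": [0, 0, 0], "delta_rot": [0, 0, 0]},
    {"offset": [0, 0, 0], "delta_rot": [0, 0, 0]},
  ],
)

```text
t: 12.18
ee_pos: [0.5549, 0.0498, 0.2994]
tool_rot: [-0.0, 0.04, 0.999, -0.0]
wrist_force: [1.0, -0.1, -0.2]
finger_gap: 0.087
gripper_force: 0.0
```

Emit:
arm_command(
  increments=[
    {"offset": [0.1, 0, 5], "delta_rot": [0, 0, 0]},
    {"offset": [0.1, 0, 7], "delta_rot": [0, 0, 0]},
    {"offset": [0.1, 0, 8], "delta_rot": [0, 0, 0]},
    {"offset": [0.1, 0, 8], "delta_rot": [0, 0, 0]},
  ],
)

```text
t: 12.68
ee_pos: [0.5539, 0.0498, 0.2194]
tool_rot: [-0.0, 0.04, 0.999, -0.0]
wrist_force: [0.1, 0.4, 0.8]
finger_gap: 0.087
gripper_force: 0.0
```

Emit:
arm_command(
  increments=[
    {"offset": [0, 0, 0], "delta_rot": [0, 0, 0]},
    {"offset": [0, 0, 0], "delta_rot": [0, 0, 0]},
    {"offset": [0, 0, 0], "delta_rot": [0, 0, 0]},
    {"offset": [0, 0, 0], "delta_rot": [0, 0, 0]},
    {"offset": [0, 0, 0], "delta_rot": [0, 0, 0]},
    {"offset": [0, 0, 0], "delta_rot": [0, 0, 0]},
    {"offset": [0, 0, 0], "delta_rot": [0, 0, 0]},
    {"offset": [0, 0, 0], "delta_rot": [0, 0, 0]},
  ],
  jaw=-1,
)

```text
t: 13.68
ee_pos: [0.5539, 0.0499, 0.2193]
tool_rot: [-0.0, 0.04, 0.999, -0.0]
wrist_force: [0.7, -0.3, -0.0]
finger_gap: 0.0236
gripper_force: 25.0
```

Run:
```python
from h import *
from cell import bot
s=bot.sense();print(s["t"],s["ee_pos"].round(4),s["wrist_force"].round(1),s["finger_gap"])
print(step(s,grip(1.35)+[0,0,-.011]))
s=dict(s);s["ee_pos"]=grip(1.35)+[0,0,-.011]
for v in np.arange(1.3,-.04,-.05): print(round(v,2),step(s,grip(v)+[0,0,-.011])[0])
```

```text
13.675 [0.5539 0.0499 0.2193] [ 0.7 -0.3 -0. ] 0.023559783874299755
([0.15, -0.15, -0.06], [-0.01, -0.0, -0.01])
1.3 [0.6, -0.0, -0.0]
1.25 [1.2, -0.0, 0.03]
1.2 [1.8, -0.0, 0.08]
1.15 [2.39, -0.0, 0.17]
1.1 [2.98, -0.0, 0.29]
1.05 [3.56, -0.0, 0.43]
1.0 [4.13, -0.0, 0.61]
0.95 [4.7, -0.0, 0.81]
0.9 [5.25, -0.0, 1.04]
0.85 [5.79, -0.0, 1.3]
0.8 [6.32, -0.0, 1.59]
0.75 [6.83, -0.0, 1.9]
0.7 [7.33, -0.0, 2.23]
0.65 [7.81, -0.0, 2.6]
0.6 [8.27, -0.0, 2.98]
0.55 [8.71, -0.0, 3.39]
0.5 [9.13, -0.0, 3.82]
0.45 [9.53, -0.0, 4.26]
0.4 [9.9, -0.0, 4.73]
0.35 [10.25, -0.0, 5.22]
0.3 [10.58, -0.0, 5.72]
0.25 [10.88, -0.0, 6.24]
0.2 [11.16, -0.0, 6.78]
0.15 [11.4, -0.0, 7.32]
0.1 [11.62, -0.0, 7.88]
0.05 [11.81, -0.0, 8.45]
-0.0 [11.98, -0.0, 9.03]
```

Emit:
arm_command(
  increments=[
    {"offset": [0.6, 0, 0], "delta_rot": [0, 0, 0]},
    {"offset": [1.2, 0, 0.03], "delta_rot": [0, 0, 0]},
    {"offset": [1.8, 0, 0.08], "delta_rot": [0, 0, 0]},
    {"offset": [2.4, 0, 0.17], "delta_rot": [0, 0, 0]},
    {"offset": [3.56, 0, 0.43], "delta_rot": [0, 0, 0]},
    {"offset": [4.7, 0, 0.81], "delta_rot": [0, 0, 0]},
    {"offset": [5.79, 0, 1.3], "delta_rot": [0, 0, 0]},
    {"offset": [6.83, 0, 1.9], "delta_rot": [0, 0, 0]},
  ],
)

```text
t: 14.68
ee_pos: [0.4854, 0.0553, 0.2009]
tool_rot: [0.001, 0.04, 0.999, 0.0]
wrist_force: [2.2, 0.8, 5.0]
finger_gap: 0.023
gripper_force: 25.0
```

Emit:
arm_command(
  increments=[
    {"offset": [0.98, 0, 0.7], "delta_rot": [0, 0, 0]},
    {"offset": [1.88, 0, 1.49], "delta_rot": [0, 0, 0]},
    {"offset": [2.7, 0, 2.36], "delta_rot": [0, 0, 0]},
    {"offset": [3.42, 0, 3.32], "delta_rot": [0, 0, 0]},
    {"offset": [4.05, 0, 4.34], "delta_rot": [0, 0, 0]},
    {"offset": [4.57, 0, 5.42], "delta_rot": [0, 0, 0]},
    {"offset": [4.79, 0, 5.98], "delta_rot": [0, 0, 0]},
    {"offset": [4.79, 0, 5.98], "delta_rot": [0, 0, 0]},
  ],
)

```text
t: 15.68
ee_pos: [0.4369, 0.0592, 0.14]
tool_rot: [-0.001, 0.039, 0.999, -0.0]
wrist_force: [-1.1, -0.1, 0.7]
finger_gap: 0.0229
gripper_force: 25.0
```

Emit:
arm_command(
  increments=[
    {"offset": [0.19, 0, 0.57], "delta_rot": [0, 0, 0]},
    {"offset": [0.36, 0, 1.15], "delta_rot": [0, 0, 0]},
    {"offset": [0.36, 0, 1.15], "delta_rot": [0, 0, 0]},
  ],
)

```text
t: 16.05
ee_pos: [0.434, 0.0594, 0.1291]
tool_rot: [-0.001, 0.04, 0.999, -0.0]
wrist_force: [-5.1, 0.2, 6.0]
finger_gap: 0.0231
gripper_force: 25.0
```

Now at the original grasp height; a slight push down should show the open stop.

Emit:
arm_command(
  increments=[
    {"offset": [0, 0, 0.2], "delta_rot": [0, 0, 0]},
    {"offset": [0, 0, 0.3], "delta_rot": [0, 0, 0]},
    {"offset": [0, 0, 0.3], "delta_rot": [0, 0, 0]},
  ],
)

```text
t: 16.42
ee_pos: [0.4345, 0.0594, 0.1278]
tool_rot: [-0.0, 0.04, 0.999, 0.0]
wrist_force: [-12.6, -2.3, 30.2]
finger_gap: 0.0231
gripper_force: 25.0
```

Emit:
arm_command(
  increments=[
    {"offset": [-0.05, 0, -0.25], "delta_rot": [0, 0, 0]},
    {"offset": [-0.05, 0, -0.25], "delta_rot": [0, 0, 0]},
  ],
)

```text
t: 16.68
ee_pos: [0.4344, 0.0594, 0.1284]
tool_rot: [-0.001, 0.04, 0.999, -0.0]
wrist_force: [-5.3, 0.2, 2.3]
finger_gap: 0.0232
gripper_force: 25.0
```

Emit:
arm_command(
  increments=[
    {"offset": [0, 0, 0], "delta_rot": [0, 0, 0]},
    {"offset": [0, 0, 0], "delta_rot": [0, 0, 0]},
    {"offset": [0, 0, 0], "delta_rot": [0, 0, 0]},
    {"offset": [0, 0, 0], "delta_rot": [0, 0, 0]},
    {"offset": [0, 0, 0], "delta_rot": [0, 0, 0]},
    {"offset": [0, 0, 0], "delta_rot": [0, 0, 0]},
    {"offset": [0, 0, -3], "delta_rot": [0, 0, 0]},
    {"offset": [0, 0, -8], "delta_rot": [0, 0, 0]},
  ],
  jaw=1,
)

```text
t: 17.68
ee_pos: [0.4339, 0.0589, 0.2084]
tool_rot: [-0.001, 0.04, 0.999, -0.001]
wrist_force: [0.2, 1.3, -0.1]
finger_gap: 0.086
gripper_force: 0.0
```

Emit:
arm_command(
  increments=[
    {"offset": [0, 0, -5], "delta_rot": [0, 0, 0]},
    {"offset": [0, 0, -10], "delta_rot": [0, 0, 0]},
    {"offset": [0, 0, -10], "delta_rot": [0, 0, 0]},
    {"offset": [0, 0, -10], "delta_rot": [0, 0, 0]},
  ],
)

```text
t: 18.18
ee_pos: [0.4348, 0.0593, 0.3081]
tool_rot: [-0.0, 0.04, 0.999, -0.0]
wrist_force: [-0.4, 0.4, -0.7]
finger_gap: 0.0869
gripper_force: 0.0
```

```bash
python3 go.py 0 -.011
python3 - <<'E'
from h import *
from cell import bot
c=bot.capture("scene");o=pickle.load(open("c0.pkl","rb"))["scene"]["image"]
f=lambda im:cv2.convertScaleAbs(cv2.resize(im[165:285,240:360,::-1],(400,400),interpolation=cv2.INTER_CUBIC),alpha=1.5,beta=15)
cv2.imwrite("pics/m4.png",np.hstack([f(o),f(c["image"])]))
E
```

```text
18.175 [0.4348 0.0593 0.3081] [-0.4  0.4 -0.7] 0.08688452338142577 [-0.84 -0.19  0.52  1.84  0.1   1.47  1.16]
above ([0.18, -0.15, 17.84], [-0.0, -0.02, -0.01])
```

View pics/m4.png

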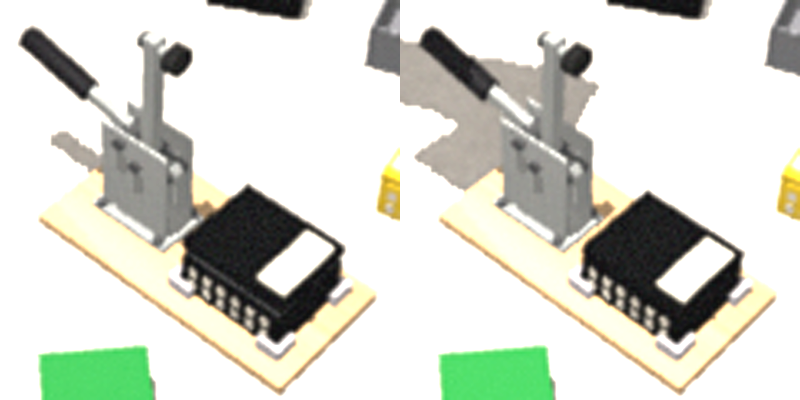

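Before is on the left, now on the right. The handle is back at its open stop (tip (425,35) against (25,35)), the arm is upright, and the lid is lower (rear corner y from 187 to 195) and has stayed down. The gripper is clear.

```bash
python3 -c "
from cell import bot
print(bot.close_job())"
```

```text
the job is handed in; nothing more can be done
None
```

The job is handed in at about 18 s: the clamp pressed the lid down and stood locked by itself for over 3 s, then was swung back to its open stop and let go, with the closed case in its nest and the robot clear.

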